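Find the spindle's flat and hold the collar on it

ROBOT

A 6-joint arm with a two-finger parallel gripper is mounted at the origin on the work surface. World frame = base frame: x ahead of the robot, y to its left, z up, the work surface at z = 0. Lengths are in m, angles in rad, forces in N, time in s.
With the tool pointing down it reaches from about 0.3 to 1 m from the base axis. Payload 5.1 kg.
Tool frame: the origin (TCP) lies at the very end of the fingers, on their centre line; the grasp point (between the pads) lies 19 mm behind it; y points along the fingers, x is the direction in which the jaws open and shut, and the axes are right-handed (so a half turn about y gives the same grasp; the last joint's range is limited). The gripper opens to 95 mm and grips with 3 to 60 N. Pads are 20 mm wide; open, the fingers measure 119 mm over their backs; the gripper's body (75 mm by 180 mm) begins 59 mm behind the grasp point.
Start: joints at [-1.385, 0.124, 1.65, -0, 1.367, -0.083], TCP at [0.173, -0.627, 0.215] pointing down, gripper open.
Joint ranges: [-2.61, 2.61], [-1.02, 2.33], [0.03, 2.71], [-1.35, 4.49], [0.32, 2.68], [-2.91, 2.91]. Speed limits (rad/s): [2.57, 2.57, 3.14, 3.14, 3.14, 3.14].

INTERFACE

Orientations are given as [roll, pitch, yaw] about the fixed x, y, z axes, in that order (R = Rz(yaw) Ry(pitch) Rx(roll)).
In Python, from workcell import bot, kin, snapshot, telemetry gives the robot as it stands. Calls block until the motion is done:
- bot.reach(position, orientation): joint-space move of the TCP to a pose.
- bot.move_linear(position, feed=0.15, rotation=None): straight line of the TCP; rotation=None keeps the orientation; feed is the mean speed in m/s.
- bot.move_j(angles): joint-space move.
- bot.grip(opening, strength=None): finger opening in m; strength is the grip in N (None keeps the last); returns when the fingers have stopped.
- bot.hold(seconds).
- kin.ik(position, orientation): joint angles nearest the present ones, or None.
- snapshot(name): name is "scene" or "top" or "wrist"; returns a dict with "frame" (420x560x3 uint8, red, green, blue), "depth" (420x560 float32, m along the optical axis (not along the pixel's ray), 0 where there is no reading), "vfov" (degrees; the focal length in pixels is half the picture's height over the tangent of half this angle, whatever the lens; pixels are square), "cx", "cy" (the principal point, pixels), "k1" (the pictures are not rectified: a ray, as slopes to the right and down, at radius r is drawn at 1 + k1 r^2 times it, then the intrinsics apply), "view" (4x4, takes a point from world to camera coordinates); the wrist camera has in their place "mount" (4x4, takes a point from camera to tool coordinates, whose origin is the TCP and whose axes are the tool frame's). Camera axes: x right, y down, z forward; pixel columns grow to the right and rows downward; lengths in m; the calibration is good to about 2 mm. A picture is of the moment at which its call begins: read the wrist's pose just before it.
A pose or a line that the arm cannot do raises bot.Unreachable and nothing moves.
- bot.hand_in(): hands the job in, once; it reports no verdict.
Readings, each from a call of its own:
- telemetry.get_time(): time.
- telemetry.get_joint_positions(): joint angles.
- telemetry.get_joint_velocities(): joint speeds.
- telemetry.get_tau(): joint torques, N m.
- telemetry.get_position(): TCP position.
- telemetry.get_tcp_rot(): TCP orientation.
- telemetry.get_force(): force on the tool from outside, world axes, zero at the start.
- telemetry.get_ft_torque(): the same for the moment, N m.
- telemetry.get_opening(): finger opening in m.
Only numpy, scipy, OpenCV 4.12 (cv2) and the standard library are available. Lean on these libraries where they do the work, as an engineer would, in place of code of your own. Each camera call takes 0.05 s, during which the arm holds its last target.

TASK

Pinch the lapping machine's upright spindle with one finger on its set-screw flat, and turn it so that the flat faces along the yellow index line on the deck. Then let go, take the brass collar from the steel block and slide it down over the spindle, screw over the flat, to about half-way down the flat. Finish while still holding the collar there, clear of the shoulder beneath, pulled sideways so that the screw's point presses on the flat; leave the other things on the bench alone.

Things in the scene. Friction and masses are not known exactly. Their poses are not given: they have to be found in the camera images.
- machine: bench lapping machine, fixed: green housing 180 x 180 mm with a round aluminium deck (diameter 156 mm) 110 mm up. Origin under its centre at bench height, z up; the yellow index line on the deck runs from the spindle along +x. A steel shoulder, diameter 42 mm, stands 10 mm above the deck (top 120 mm above the origin); the spindle rises from its middle
- spindle: dark steel D-shaped shaft, 65 mm tall: diameter 24 mm, but 19 mm across flat and back; top 5 mm taper to radius 9 mm. Origin on the axis at the shoulder's top; z up, +x the way the flat faces. Turns about z either way, stiffly (0.04 N m), stays where left. At the start the flat is 0.6 to 1.4 rad anticlockwise (from above) of the yellow line
- flat_face (a point): centre of the face of the bright milled flat, 7 mm from the spindle's axis and 32.5 mm above the shoulder's top; the flat is 18 mm wide and runs from 5 to 60 mm above the shoulder. +x out of the flat, z up
- block: steel bench block, fixed, 100 x 100 x 25 mm; origin at the centre of its underside. The collar lies on it
- collar_center (a point): centre (half-way up) of the brass collar lying on the block: 44 mm outside, bore 28 mm (2 mm clear of the shaft all round), 26 mm tall, 0.2 kg. z up along the bore, +x from axis to screw head (red line on top). The screw's point, 6 mm wide, reaches into the bore to 7.9 mm from the axis, so the collar goes on only with the screw over the flat; centred, 0.9 mm off the flat
- collar_screw (a point): the outer end of the set screw's dark round head (10 mm diameter, sticking out 7.5 mm), 29.5 mm from the collar's axis, half-way up the collar
- tray_a: small yellow triangular tray, side 85 mm, 13 mm high; leave alone
- tray_b: second yellow triangular tray; leave alone
- graver_a: graver with a round wooden handle, 105 mm long, 30 mm high; origin under the handle, blade to +x; leave alone
- graver_b: second graver; leave alone
- graver_c: third graver; leave alone
- spool: dark wire spool, diameter 52 mm, 40 mm high; leave alone
- brush: bench brush, 110 mm long, 34 mm high; leave alone
- ring_stick: steel ring stick on a wooden foot, diameter 48 mm, 91 mm high; leave alone
- collar: the collar's body, the same thing as its centre point: origin on its axis at its underside, 13 mm below that centre, same axes
There are look-alikes about, which are no part of the job. Of the things like the collar, leave any that is blue, green or turquoise; of the rest the smaller one is meant.

How it is judged:
By the outcome, as a careful person would: the job done as asked, in the order asked, and still so for the second after the job is handed in, while the arm keeps its last pose, push and grip.
It also fails if it takes over 64 s, if anything falls off the work surface, if the arm or the gripper's body presses on something with over 40 N, if the wrist force passes 120 N, or if a joint passes its speed limit or range.

## Working session

There is one attempt and no reset: what is moved stays moved. The work goes in short steps, each a Python script; the robot and the scene stay as the last script left them, time stands still between calls to the robot, and variables do not carry over. Pictures are saved under pics/ and viewed, and the job is handed in when it is done.

```bash
ls -la; mkdir -p pics; cat > h.py <<'E'
import numpy as np, cv2
from workcell import bot, kin, snapshot, telemetry
from scipy.spatial.transform import Rotation as R
def snap(n,save):
    p=np.array(telemetry.get_position()); r=np.array(telemetry.get_tcp_rot())
    s=snapshot(n); s['tp']=p; s['tr']=r
    cv2.imwrite(f'pics/{save}.png',cv2.cvtColor(s['frame'],cv2.COLOR_RGB2BGR))
    np.save(f'pics/{save}.npy',s,allow_pickle=True)
    return s
def load(n): return np.load(f'pics/{n}.npy',allow_pickle=True).item()
def c2w(s):
    if 'view' in s and s['view'] is not None: return np.linalg.inv(np.array(s['view']))
    T=np.eye(4); r=s['tr']; T[:3,:3]=R.from_euler('xyz',r).as_matrix() if np.size(r)==3 else np.array(r).reshape(3,3); T[:3,3]=s['tp']
    return T@np.array(s['mount'])
def ray(s,u,v):
    f=210/np.tan(np.radians(s['vfov'])/2)
    d=np.stack([(np.asarray(u,float)-s['cx'])/f,(np.asarray(v,float)-s['cy'])/f],-1)
    q=d.copy()
    for _ in range(20): q=d/(1+s['k1']*(q**2).sum(-1,keepdims=True))
    return q
def pt(s,u,v,z=None,depth=None):
    """world point from pixel: plane height z or depth"""
    q=ray(s,u,v); T=c2w(s); d=np.concatenate([q,np.ones(q.shape[:-1]+(1,))],-1)
    w=d@T[:3,:3].T
    if z is not None: t=(z-T[2,3])/w[...,2]
    else: t=depth if depth is not None else s['depth'][np.round(v).astype(int),np.round(u).astype(int)]
    return T[:3,3]+w*np.asarray(t)[...,None]
def proj(s,P):
    T=np.linalg.inv(c2w(s)); c=np.asarray(P)@T[:3,:3].T+T[:3,3]
    f=210/np.tan(np.radians(s['vfov'])/2); q=c[...,:2]/c[...,2:]
    return q*(1+s['k1']*(q**2).sum(-1,keepdims=True))*f+[s['cx'],s['cy']]
def crop(n,u0,u1,v0,v1,k,out):
    im=cv2.imread(f'pics/{n}.png')[v0:v1,u0:u1]; cv2.imwrite(f'pics/{out}.png',cv2.resize(im,None,fx=k,fy=k,interpolation=cv2.INTER_CUBIC))
E
python3 - <<'E'
from h import *
for n in('scene','top'):
    s=snap(n,n+'0'); print(n,{k:v for k,v in s.items() if k not in('frame','depth')})
s=snap('wrist','wrist0'); print({k:v for k,v in s.items() if k not in('frame','depth')}); print(telemetry.get_time())
E
```

```text
total 12
drwxr-xr-x  3 agent agent 4096 Dec  7 00:05 .
drwxr-xr-x 23 root  root  4096 Dec  7 00:05 ..
drwxr-xr-x  2 agent agent 4096 Dec  7 00:05 pics
scene {'vfov': 44.71480962783453, 'cx': 280.40413305819817, 'cy': 206.15441107376068, 'k1': 0.023986580100651095, 'view': array([[ 0.41148795,  0.91140346,  0.00462681, -0.2723742 ],
       [ 0.77940362, -0.349251  , -0.52014781, -0.38573973],
       [-0.47244859,  0.21764071, -0.85406373,  1.53847883],
       [ 0.        ,  0.        ,  0.        ,  1.        ]]), 'tp': array([ 0.17248011, -0.6260532 ,  0.21341607]), 'tr': array([-1.57061807,  0.00199257, -1.30201936])}
top {'vfov': 56.43846745687998, 'cx': 272.33638128538104, 'cy': 213.37527784866384, 'k1': -0.08215519805682293, 'view': array([[ 0.00827215, -0.99993828, -0.00741709,  0.0298371 ],
       [-0.99418271, -0.00742752, -0.10745029,  0.60070795],
       [ 0.10738857,  0.00826279, -0.99418279,  1.14260407],
       [ 0.        ,  0.        ,  0.        ,  1.        ]]), 'tp': array([ 0.17248319, -0.62605223,  0.21342306]), 'tr': array([-1.57062258,  0.00200032, -1.30198516])}
{'vfov': 59.68053605361012, 'cx': 276.9323382726839, 'cy': 209.02916101367464, 'k1': -0.07671363602713731, 'mount': array([[ 9.99999877e-01, -1.82089138e-04, -4.62038351e-04,
         1.12354304e-04],
       [ 4.05320472e-04, -2.38352321e-01,  9.71178669e-01,
        -1.69424784e-01],
       [-2.86969000e-04, -9.71178736e-01, -2.38352217e-01,
         6.77468014e-02],
       [ 0.00000000e+00,  0.00000000e+00,  0.00000000e+00,
         1.00000000e+00]]), 'tp': array([ 0.17247598, -0.62608541,  0.21350071]), 'tr': array([-1.57066726,  0.00191993, -1.30198173])}
0.15
```

View pics/scene0.png

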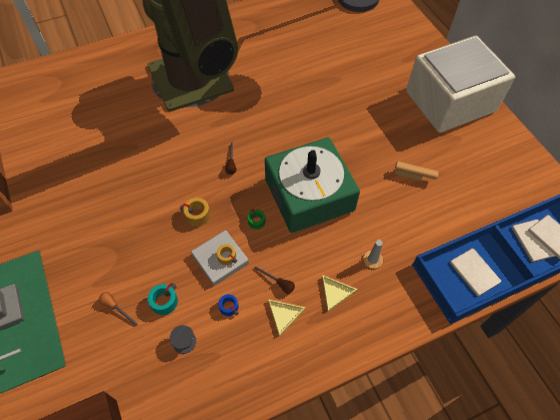

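View pics/top0.png

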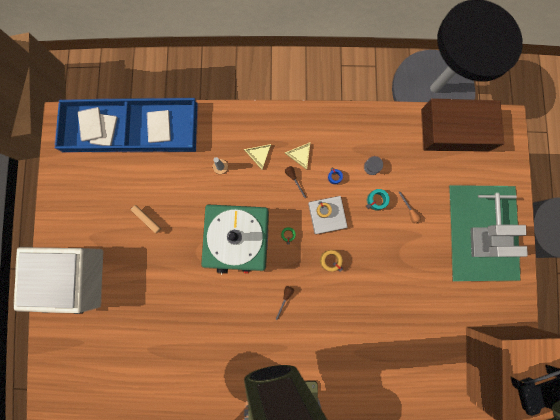

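```bash
python3 - <<'E'
from h import *
crop('top0',195,375,140,280,4,'tc'); crop('scene0',160,360,130,290,4,'sc')
s=load('top0')
for n,u,v,z in[('machine spindle top',234,237,.185),('deckmark',236,210,.11),('collar',324,210,.051),('big',331,261,.02),('block',328,215,.025)]:
    print(n,pt(s,np.array(u),np.array(v),z=z),pt(s,np.array(u),np.array(v)))
E
```

```text
machine spindle top [0.52149063 0.1324047  0.185     ] [0.52156636 0.13257717 0.18337111]
deckmark [0.60085767 0.13610852 0.11      ] [0.60118145 0.13639307 0.10721026]
collar [ 0.60964218 -0.11839224  0.051     ] [ 0.61332336 -0.12228742  0.01973692]
big [ 0.45935604 -0.14258494  0.02      ] [ 0.45907546 -0.14573632 -0.00222223]
block [ 0.59758004 -0.13365505  0.025     ] [ 0.59518386 -0.130575    0.04784568]
```

View pics/tc.png

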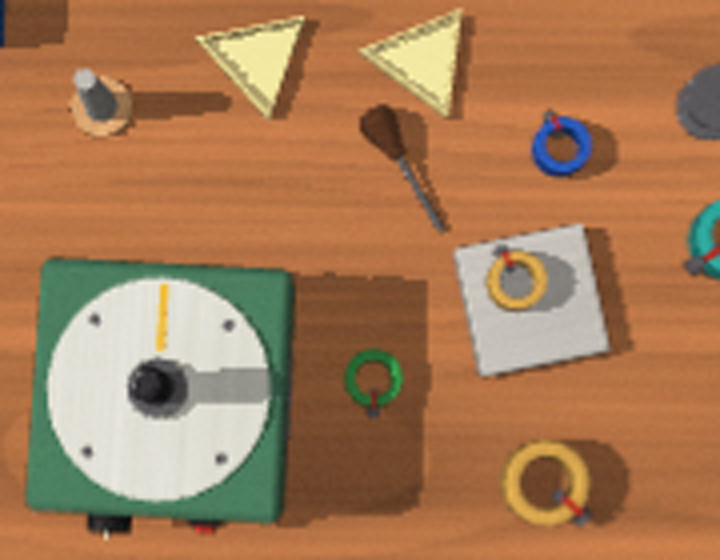

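View pics/sc.png

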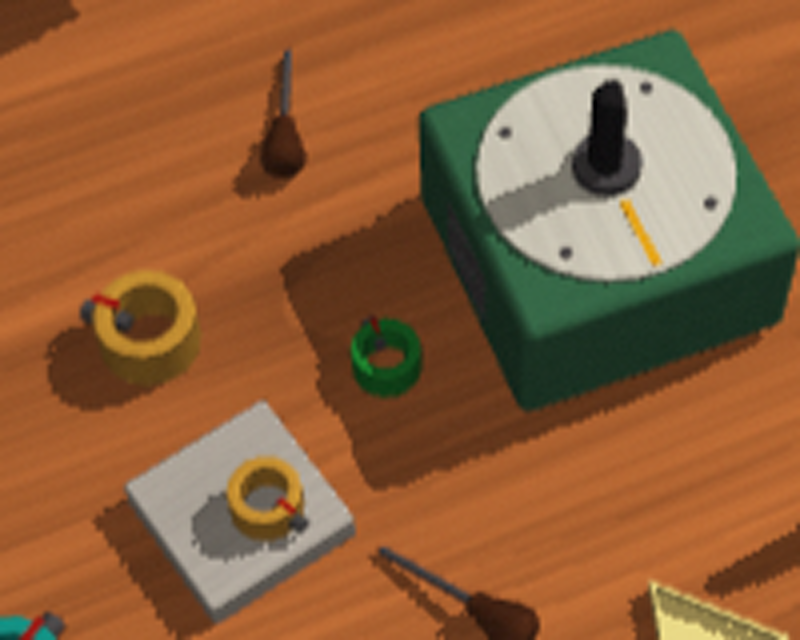

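```bash
python3 - <<'E'
from h import *
H=-np.pi/2
bot.reach([0.595,-0.125,0.20],[H,0,-1.12]); s=snap('wrist','w_col'); print(telemetry.get_time())
bot.reach([0.52,0.135,0.29],[H,0,-0.57]); s=snap('wrist','w_sp'); print(telemetry.get_time())
E
```

```text
2.5333
3.6833
```

View pics/w_col.png

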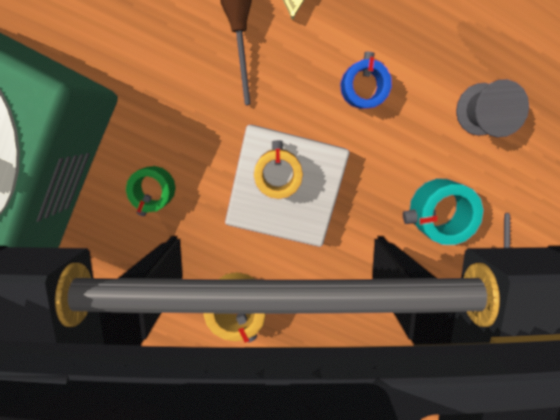

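View pics/w_sp.png

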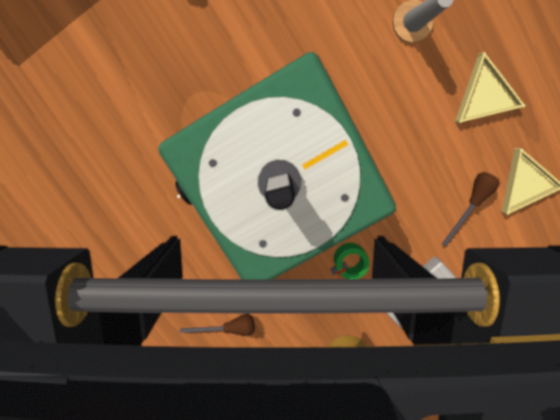

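```bash
crop(){ :; }; python3 - <<'E'
from h import *
crop('w_sp',230,370,120,225,5,'w_sp_c'); crop('w_col',220,360,120,225,5,'w_col_c')
s=load('w_sp'); im=s['frame'].astype(int); r,g,b=im[...,0],im[...,1],im[...,2]
m=(r>200)&(g>130)&(g<190)&(b<90); m[:, :295]=0; m[:120]=0; m[190:]=0; m[:,365:]=0
v,u=np.nonzero(m); print(len(u)); P=pt(s,u,v,z=.11)[:,:2]; c=P.mean(0)
w,V=np.linalg.eigh(np.cov((P-c).T)); d=V[:,1]; d*=np.sign(d[0]); print('line',c,d,np.arctan2(d[1],d[0]),np.ptp((P-c)@d))
# deck
wm=((im.min(-1)>150)).astype(np.uint8); wm[260:]=0
cs,_=cv2.findContours(wm,0,1); c0=max(cs,key=cv2.contourArea); q=cv2.convexHull(c0)[:,0].astype(float); q=q[(q[:,1]<240)]
Q=pt(s,q[:,0],q[:,1],z=.11)[:,:2]
A=np.c_[2*Q,np.ones(len(Q))]; x=np.linalg.lstsq(A,(Q**2).sum(1),rcond=None)[0]; rr=np.sqrt(x[2]+x[0]**2+x[1]**2)
print('deck centre',x[:2],rr,'resid',np.std(np.linalg.norm(Q-x[:2],axis=1)), 'line perp off',np.cross(d,x[:2]-c))
print('depth',pt(s,np.array([240,300,277]),np.array([150,230,115]))[:,2], s['tp'],s['tr'])
# depth points of spindle
vv,uu=np.mgrid[150:225,250:310]; D=pt(s,uu.ravel(),vv.ravel()); k=(D[:,2]>.135)&(D[:,2]<.179); print(k.sum(),D[:,2].max(),D[k].mean(0))
np.save('pics/D.npy',D)
E
```

```text
228
line [0.57798134 0.13900126] [ 0.99914392 -0.04136936] -0.04138116800767522 0.04592660949983686
deck centre [0.52793201 0.1414908 ] 0.07755132058978197 resid 0.00012989624150620588 line perp off 0.0004168986764661771
depth [0.10996762 0.10899052 0.10922384] [0.52012969 0.13418418 0.28931591] [-1.57178217e+00  3.60381499e-04 -5.71325524e-01]
244 0.45867480738515976 [0.53005333 0.1468097  0.15969711]<stdin>:12: DeprecationWarning: Arrays of 2-dimensional vectors are deprecated. Use arrays of 3-dimensional vectors instead. (deprecated in NumPy 2.0)
```

View pics/w_sp_c.png

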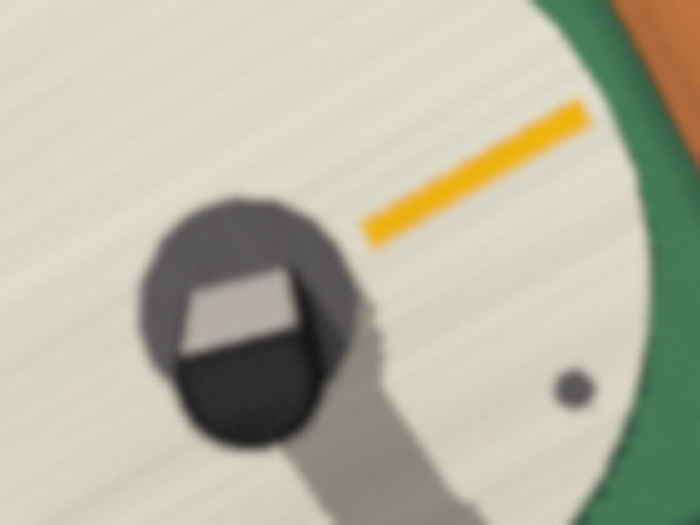

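View pics/w_col_c.png

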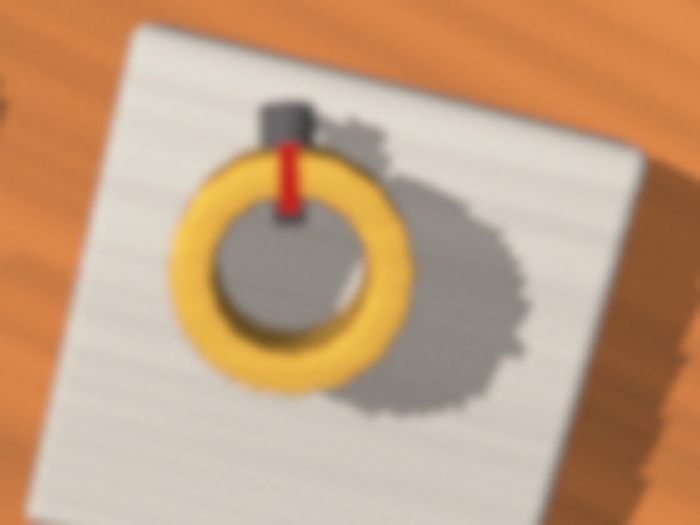

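```bash
python3 - <<'E'
from h import *
s=load('w_sp'); a=lambda L:(np.array(L,float)/5+np.array([230,120])-0.4)
for n,L,z in[('ftop',[(180,355),(300,327)],.180),('fbot',[(190,291),(285,267)],.125),('shoulder LTR',[(140,310),(245,197),(357,300)],.120)]:
    q=a(L); P=pt(s,q[:,0],q[:,1],z=z)[:,:2]; e=P[1]-P[0]; print(n,P.tolist(),'mid',P[:2].mean(0),'len',np.linalg.norm(e),'n ang',np.arctan2(e[1],e[0])+np.pi/2)
c=np.array([.5279,.1415]); 
im=cv2.imread('pics/w_sp.png')
for th in (0.8,0.9,1.0,1.1):
    pass
t=np.linspace(0,6.28,60)
for r,z,col in((.021,.12,(0,0,255)),(.009,.185,(255,0,0)),(.078,.11,(0,255,0)),(.012,.18,(255,255,0))):
    pp=proj(s,np.c_[c[0]+r*np.cos(t),c[1]+r*np.sin(t),0*t+z]); 
    big=im if r==.021 and z==.12 else big
    if r==.021: big=cv2.resize(im[100:240,200:380],None,fx=4,fy=4,interpolation=cv2.INTER_CUBIC)
    cv2.polylines(big,[np.round((pp-[199.6,99.6])*4).astype(int)],True,col,1)
cv2.imwrite('pics/ov1.png',big)
E
```

```text
ftop [[0.5207300893863094, 0.15001137183151145], [0.5387161423709581, 0.14367464325694432]] mid [0.52972312 0.14684301] len 0.019069667826009107 n ang 1.2320620062889234
fbot [[0.5215936910475991, 0.1510526689870583], [0.5386777121712459, 0.14535173668886028]] mid [0.5301357 0.1482022] len 0.018010119567116928 n ang 1.2487161010605763
shoulder LTR [[0.5112241875759574, 0.15252006731362786], [0.5391629066708639, 0.15965614029188602], [0.5463980472922471, 0.13215301461131174]] mid [0.52519355 0.1560881 ] len 0.02883566476110989 n ang 1.8208684607410794
```

View pics/ov1.png

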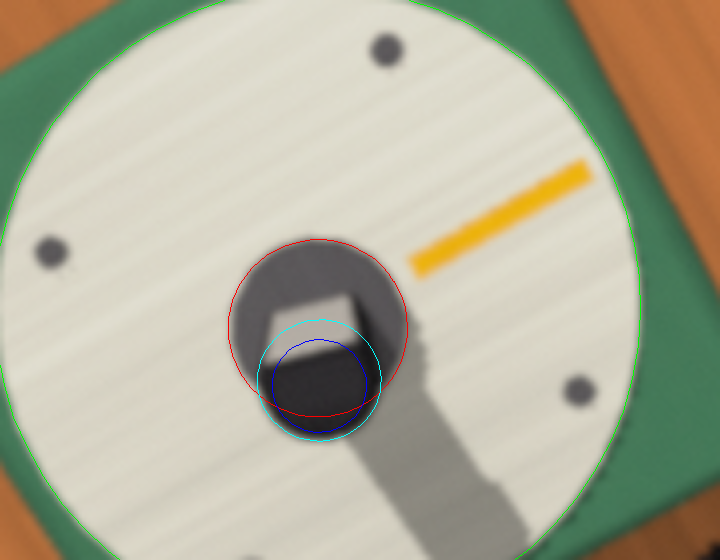

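```bash
cat >> h.py <<'E'
def deck(s,vmax=240):
    im=s['frame'].astype(int); r,g,b=im[...,0],im[...,1],im[...,2]
    wm=((im.min(-1)>150)).astype(np.uint8); wm[260:]=0
    cs,_=cv2.findContours(wm,0,1); c0=max(cs,key=cv2.contourArea); q=cv2.convexHull(c0)[:,0].astype(float); q=q[(q[:,1]<vmax)]
    Q=pt(s,q[:,0],q[:,1],z=.11)[:,:2]
    for _ in range(3):
        A=np.c_[2*Q,np.ones(len(Q))]; x=np.linalg.lstsq(A,(Q**2).sum(1),rcond=None)[0]; rr=np.sqrt(x[2]+x[0]**2+x[1]**2)
        e=np.abs(np.linalg.norm(Q-x[:2],axis=1)-rr); Q=Q[e<max(.001,2*np.median(e))]
    m=(r>200)&(g>130)&(g<195)&(b<100); v,u=np.nonzero(m); P=pt(s,u,v,z=.11)[:,:2]
    dd=np.linalg.norm(P-x[:2],axis=1); P=P[(dd<.078)&(dd>.022)]; 
    if len(P)<30: return x[:2],rr,None,None
    c=P.mean(0); w,V=np.linalg.eigh(np.cov((P-c).T)); d=V[:,1]; d*=np.sign(d@(c-x[:2]))
    return x[:2],rr,np.arctan2(d[1],d[0]),np.arctan2(*(c-x[:2])[::-1])
E
python3 - <<'E'
from h import *
H=-np.pi/2
print(deck(load('w_sp')))
bot.reach([0.528,0.141,0.29],[H,0,2.57]); s=snap('wrist','w_sp2'); print(deck(s),telemetry.get_time(),s['tp'],s['tr'])
E
```

```text
(array([0.52793201, 0.1414908 ]), np.float64(0.07755132058978197), np.float64(-0.044414942931318896), np.float64(-0.0516227563371461))
(array([0.52786142, 0.14136075]), np.float64(0.0779012048169574), np.float64(-0.04333225127738571), np.float64(-0.052871877782417795)) 6.375 [0.52803042 0.14093591 0.28996121] [-1.57081131e+00 -8.86847227e-05  2.56962278e+00]
```

View pics/w_sp2.png

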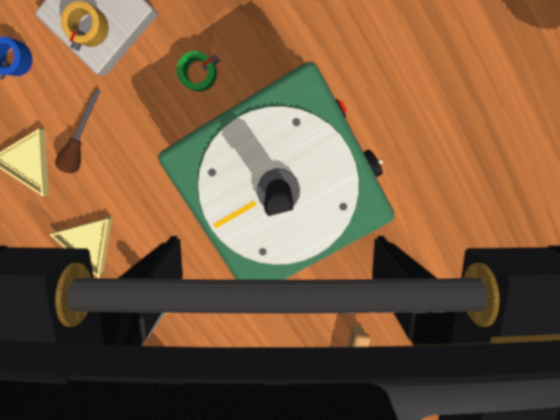

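```bash
cat >> h.py <<'E'
H=-np.pi/2
AX=np.array([.5279,.1414]); LN=-0.047
def fz(): return np.round(telemetry.get_force(),2), np.round(telemetry.get_ft_torque(),3)
E
python3 - <<'E'
from h import *
th=1.24; n=lambda a:np.array([np.cos(a),np.sin(a)])
p=AX-.0025*n(th)
bot.reach([*p,.21],[H,0,th]); bot.grip(.045); print(fz())
bot.move_linear([*p,.139],feed=.12); print(fz(),telemetry.get_position(),telemetry.get_tcp_rot(),telemetry.get_time())
bot.grip(.0,15); print(fz(),telemetry.get_opening(),telemetry.get_position(),telemetry.get_time())
s=snap('wrist','w_pinch')
E
```

```text
(array([-1.13, -0.54,  0.84]), array([ 0.069, -0.088,  0.004]))
(array([-0.06, -0.12,  0.63]), array([ 0.113, -0.185,  0.02 ])) [0.52755457 0.1391119  0.13959021] [-1.57164736e+00 -4.51226531e-04  1.23998169e+00] 9.3
(array([-2.52, -5.13,  2.68]), array([-0.743,  0.26 ,  0.079])) 0.01897656622525611 [0.52706376 0.13815521 0.13950097] 9.85
```

View pics/w_pinch.png

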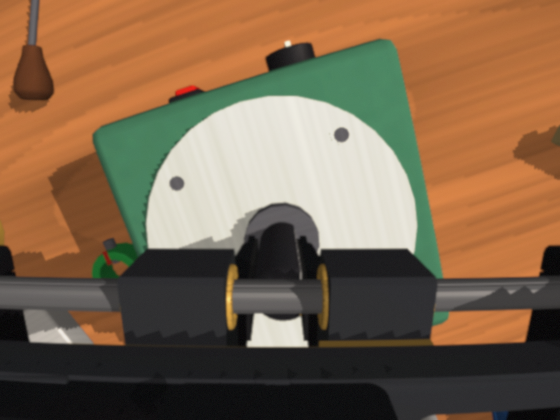

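```bash
python3 - <<'E'
from h import *
n=lambda a:np.array([np.cos(a),np.sin(a)])
A=np.array([.5277,.1405])
for a in np.linspace(1.24,LN,7)[1:]:
    p=A-.0025*n(a)
    bot.move_linear([*p,.139],feed=.15,rotation=[H,0,a])
    print(round(a,3),fz(),telemetry.get_position()[:2]-p,telemetry.get_tcp_rot()[2],telemetry.get_opening(),telemetry.get_time())
E
```

```text
1.026 (array([-2.69, -2.78,  3.92]), array([-0.456,  0.221, -0.034])) [ 0.00010147 -0.00022243] 1.0279070133713888 0.018712707856223067 10.2667
0.811 (array([-4.01, -3.73,  5.25]), array([-0.671,  0.365, -0.081])) [-5.41009576e-05 -3.95980498e-04] 0.8129171273860771 0.019045306893413785 10.6333
0.596 (array([-5.03, -4.44,  5.19]), array([-0.694,  0.535,  0.021])) [-0.00024499 -0.00058959] 0.5983918764559224 0.019362675098578527 11.0
0.382 (array([-4.42, -4.23,  6.12]), array([-0.855,  0.6  , -0.038])) [-0.00050708 -0.00062649] 0.3839292633882385 0.01899541525213286 11.3667
0.167 (array([-5.97, -5.66,  7.47]), array([-0.915,  0.815, -0.041])) [-0.00070704 -0.0006675 ] 0.16945526951022583 0.01892645643026827 11.7333
-0.047 (array([-6.4 , -4.45,  7.36]), array([-0.904,  0.947,  0.007])) [-0.00095375 -0.00067609] -0.045079654680931114 0.019210334724450464 12.1
```

```bash
python3 - <<'E'
from h import *
A=np.array([.5268,.1400]); n=np.array([np.cos(LN),np.sin(LN)])
bot.move_linear([*(A-.0025*n),.139],feed=.05); print(fz())
bot.grip(.05); print(fz(),telemetry.get_position())
p=telemetry.get_position()
bot.move_linear([p[0],p[1],.215],feed=.2)
bot.reach([.527,.14,.29],[H,0,LN+H]); bot.hold(.15); s=snap('wrist','w_sp3'); print(deck(s),telemetry.get_time(),s['tp'],s['tr'])
crop('w_sp3',210,350,120,225,5,'w_sp3_c')
E
```

```text
(array([-3.11, -3.23,  5.85]), array([-0.656,  0.504, -0.024]))
(array([-0.47,  0.55,  0.1 ]), array([-0.071, -0.13 ,  0.033])) [0.52432145 0.14015737 0.13898641]
(array([0.52800403, 0.1413194 ]), np.float64(0.0780733417352355), None, None) 15.225 [0.52679442 0.1399597  0.28939653] [-1.57175323e+00 -1.64527976e-04 -1.61755865e+00]
```

View pics/w_sp3_c.png

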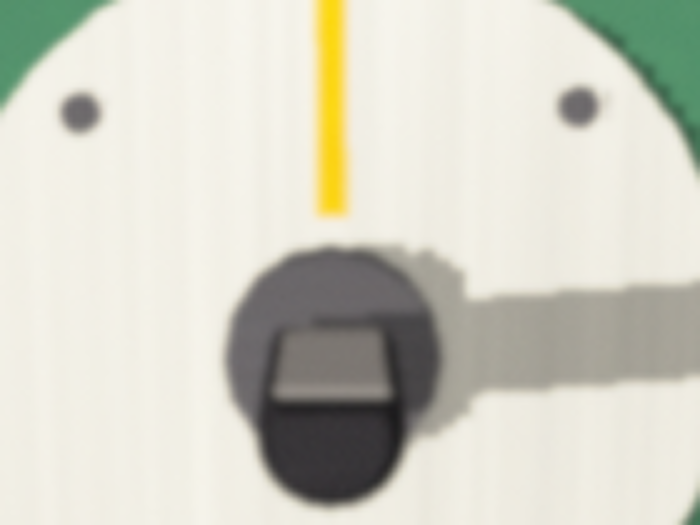

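```bash
sed -i 's/(g<195)/(g<235)/; s/(r>200)&(g>130)/(r>200)\&(g>130)\&(r-b>110)/' h.py; python3 - <<'E'
from h import *
for k in('w_sp','w_sp2','w_sp3'): print(deck(load(k)))
s=load('w_sp3'); a=lambda L:(np.array(L,float)/5+np.array([210,120])-0.4)
for nm,L,z in[('ftop',[(270,399),(394,402)],.180),('fbot',[(275,325),(383,326)],.125),('sh',[(225,358),(441,355)],.12)]:
    q=a(L); P=pt(s,q[:,0],q[:,1],z=z)[:,:2]; e=P[1]-P[0]; print(nm,'mid',P.mean(0),np.linalg.norm(e),np.arctan2(e[1],e[0])+np.pi/2)
# subpixel edge of flat top/bottom: intensity columns
g=cv2.cvtColor(s['frame'],cv2.COLOR_RGB2GRAY).astype(float)
print(g[180:204,266:288:3].astype(int))
E
```

```text
(array([0.52793201, 0.1414908 ]), np.float64(0.07755132058978197), np.float64(-0.044414942931318896), np.float64(-0.0516227563371461))
(array([0.52786142, 0.14136075]), np.float64(0.0779012048169574), np.float64(-0.04276979624295935), np.float64(-0.048145883376537614))
(array([0.52800403, 0.1413194 ]), np.float64(0.0780733417352355), np.float64(-0.035359164677983744), np.float64(-0.043415924483394874))
ftop mid [0.5334796  0.14073742] 0.019336663469333028 -0.0717591459807454
fbot mid [0.53561808 0.14134363] 0.019964286609303623 -0.05643266276644643
sh mid [0.52878857 0.14094441] 0.04069877174981354 -0.03287452236874566
[[105 105 105 105 105 105 105 103]
 [106 105 105 105 103 103 102 100]
 [105 104 102 100 101 100  91  89]
 [104 104  97  90  91  90  80  76]
 [101 102  92  81  82  82  77  69]
 [ 91  99  98  89  90  90  87  67]
 [ 85 105 108 106 107 107 104  63]
 [ 88 114 116 116 116 116 115  61]
 [ 91 118 118 120 120 119 119  61]
 [ 95 120 120 120 120 119 119  61]
 [ 97 120 120 120 120 120 119  63]
 [102 119 120 120 120 121 120  67]
 [106 120 119 120 120 121 118  71]
 [108 120 121 120 120 120 119  77]
 [110 120 120 119 120 120 119  81]
 [114 121 121 121 121 122 121  86]
 [121 126 126 127 127 125 126  95]
 [131 137 137 137 138 137 137 108]
 [132 137 137 138 138 138 137 109]
 [108 113 112 112 113 113 113  91]
 [ 68  70  69  70  70  71  70  55]
 [ 42  41  40  42  40  41  40  34]
 [ 41  41  40  42  42  43  43  33]
 [ 48  48  48  51  50  49  49  36]]
```

```bash
python3 - <<'E'
from h import *
s=load('w_col'); print(s['tp'],s['tr'])
im=s['frame'].astype(int); r,g,b=im[...,0],im[...,1],im[...,2]
hsv=cv2.cvtColor(s['frame'],cv2.COLOR_RGB2HSV)
roi=np.zeros(r.shape,bool); roi[135:205,245:310]=1
m=roi&(hsv[...,1]>120)&(hsv[...,2]>150)&(hsv[...,0]>15)&(hsv[...,0]<35)
cs,_=cv2.findContours(m.astype(np.uint8),0,1); c=max(cs,key=cv2.contourArea); 
q=cv2.convexHull(c)[:,0].astype(float); print(q[:,0].min(),q[:,0].max(),q[:,1].min(),q[:,1].max())
Q=pt(s,q[:,0],q[:,1],z=.051)[:,:2]
A=np.c_[2*Q,np.ones(len(Q))]; x=np.linalg.lstsq(A,(Q**2).sum(1),rcond=None)[0]; print('col',x[:2],np.sqrt(x[2]+x[0]**2+x[1]**2))
m=roi&(r>150)&(g<80)&(b<80); v,u=np.nonzero(m); P=pt(s,u,v,z=.051)[:,:2]; cc=P.mean(0); d=cc-x[:2]
w,V=np.linalg.eigh(np.cov((P-cc).T)); print(len(u),'bearing',np.arctan2(d[1],d[0]),np.linalg.norm(d),'dir',np.arctan2(V[1,1],V[0,1]))
hd=pt(s,np.array([220+286/5-.4]),np.array([120+122/5-.4]),z=.038)[0][:2]-x[:2]; print('head',np.arctan2(hd[1],hd[0]),np.linalg.norm(hd))
t=load('top0'); print('block depth z',pt(s,np.array([250,300]),np.array([210,220]))[:,2])
E
```

```text
[ 0.59488045 -0.12588213  0.20001909] [-1.57088692e+00 -2.01260915e-04 -1.12123459e+00]
254.0 302.0 150.0 198.0
col [ 0.6142628  -0.11767719] 0.021256901063790055
41 bearing 0.4755674257187519 0.01621875318237688 dir -2.6905419377280433
head 0.4865472592123491 0.02532208480472739
block depth z [0.0258001  0.02578958]
```

```bash
cat >> h.py <<'E'
def collar(s,roi_,z=.051):
    im=s['frame'].astype(int); r,g,b=im[...,0],im[...,1],im[...,2]
    hsv=cv2.cvtColor(s['frame'],cv2.COLOR_RGB2HSV)
    roi=np.zeros(r.shape,bool); v0,v1,u0,u1=roi_; roi[v0:v1,u0:u1]=1
    m=roi&(hsv[...,1]>120)&(hsv[...,2]>150)&(hsv[...,0]>15)&(hsv[...,0]<35)
    cs,_=cv2.findContours(m.astype(np.uint8),0,1); c=max(cs,key=cv2.contourArea)
    q=cv2.convexHull(c)[:,0].astype(float)
    Q=pt(s,q[:,0],q[:,1],z=z)[:,:2]
    A=np.c_[2*Q,np.ones(len(Q))]; x=np.linalg.lstsq(A,(Q**2).sum(1),rcond=None)[0]
    m=roi&(r>140)&(g<90)&(b<90)&(r-g>80); v,u=np.nonzero(m); P=pt(s,u,v,z=z)[:,:2]; cc=P.mean(0); d=cc-x[:2]
    w,V=np.linalg.eigh(np.cov((P-cc).T)); e=V[:,1]*np.sign(V[:,1]@d)
    return x[:2],np.sqrt(x[2]+x[0]**2+x[1]**2),len(u),np.arctan2(d[1],d[0]),np.arctan2(e[1],e[0])
E
python3 - <<'E'
from h import *
bot.reach([.6143,-.1177,.14],[H,0,.465+H]); bot.grip(.07); bot.hold(.1); s=snap('wrist','w_col2'); print(s['tp'],s['tr'],telemetry.get_time(),fz())
print(collar(s,(60,250,200,360)))
crop('w_col2',200,360,100,260,4,'w_col2_c')
E
```

```text
[ 0.61429618 -0.11772543  0.13998904] [-1.57080971e+00  1.63404854e-05 -1.10584906e+00] 17.15 (array([ 0.4 , -0.16,  0.17]), array([0.009, 0.031, 0.017]))
(array([ 0.61485648, -0.11719208]), np.float64(0.021493388277325266), 73, np.float64(0.4662782779439958), np.float64(0.48695013478185006))
```

View pics/w_col2.png

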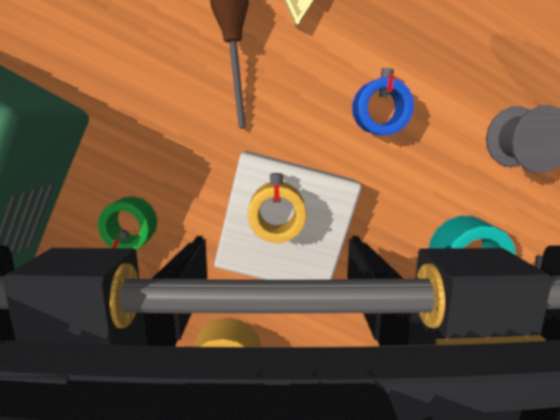

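```bash
python3 - <<'E'
from h import *
c=np.array([.6148,-.1173])
bot.move_linear([*c,.06],feed=.15,rotation=[H,0,.467+H]); print(fz())
bot.move_linear([*c,.0295],feed=.06); print(fz(),telemetry.get_position())
bot.grip(0.,40); print(fz(),telemetry.get_opening(),telemetry.get_position(),telemetry.get_time())
bot.move_linear([*c,.10],feed=.1); print(fz(),telemetry.get_opening(),telemetry.get_position(),telemetry.get_tcp_rot(),telemetry.get_time())
s=snap('wrist','w_gr')
E
```

```text
(array([ 0.01, -0.53, -0.62]), array([-0.006,  0.022,  0.008]))
(array([ 1.27, -0.4 ,  0.17]), array([-0.019,  0.016, -0.013])) [ 0.61471471 -0.11729253  0.02921917]
(array([-0.18,  0.56,  0.97]), array([ 0.063,  0.016, -0.082])) 0.04342606770495439 [ 0.61497211 -0.11733064  0.02978594] 19.0583
(array([-0.97,  0.35, -1.63]), array([-0.039, -0.002, -0.039])) 0.04370829061319189 [ 0.61423167 -0.11713434  0.09925859] [-1.57173990e+00  8.76100017e-04 -1.10378953e+00] 19.9167
```

View pics/w_gr.png

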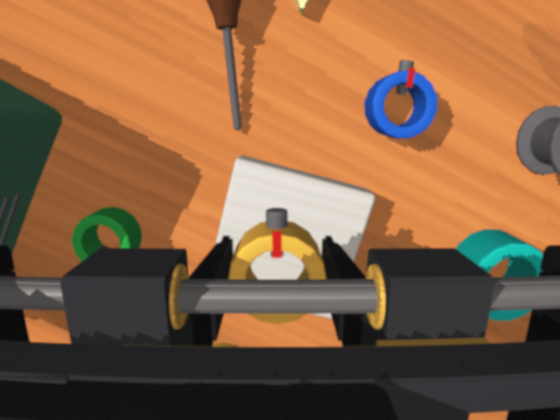

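```bash
python3 - <<'E'
from h import *
s=load('w_gr'); z=s['tp'][2]; print(s['tp'],s['tr'])
t=np.linspace(0,2*np.pi,80); a=s['tr'][2]+np.pi/2; n=np.array([np.cos(a),np.sin(a)]); x=np.array([-n[1],n[0]])*-1
im=cv2.imread('pics/w_gr.png'); B=cv2.resize(im[190:340,190:370],None,fx=4,fy=4,interpolation=cv2.INTER_CUBIC)
for off,col in((0,(255,0,0)),(.0,(0,0,255))):
    c=s['tp'][:2]+off*n
    for r in (.022,.014):
        pp=proj(s,np.c_[c[0]+r*np.cos(t),c[1]+r*np.sin(t),0*t+z+.0215]); cv2.polylines(B,[np.round((pp-[189.6,189.6])*4).astype(int)],True,col,1)
    e=[[*(c+.0295*n),z+.0085+.005],[*(c+.0295*n+.005*x),z+.0085],[*(c+.0295*n-.005*x),z+.0085]]
    for p in proj(s,np.array(e)): cv2.circle(B,tuple(np.round((p-189.6)*4).astype(int)),2,col,-1)
cv2.imwrite('pics/ov2.png',B)
E
```

```text
[ 0.61423167 -0.11713434  0.09925859] [-1.57173990e+00  8.76100017e-04 -1.10378953e+00]
```

View pics/ov2.png

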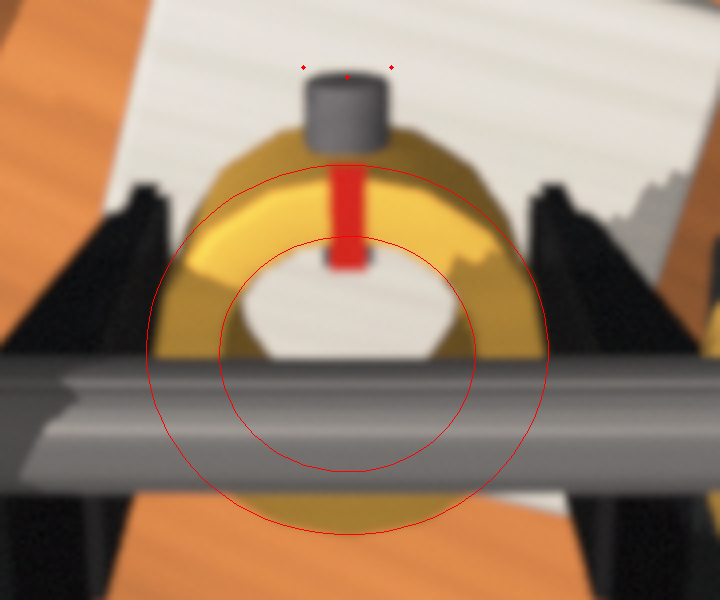

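```bash
python3 - <<'E'
from h import *
bot.grip(0.,50)
p=telemetry.get_position()
bot.move_linear([.6148,-.1173,.215],feed=.2)
bot.reach([.5283,.1409,.215],[H,0,LN+H]); bot.hold(.2); s=snap('wrist','w_ov'); snap('scene','s_ov')
print(fz(),telemetry.get_position(),telemetry.get_tcp_rot(),telemetry.get_opening(),telemetry.get_time())
crop('w_ov',190,370,190,340,4,'w_ov_c'); crop('scene0',0,1,0,1,1,'x'); crop('s_ov',240,380,90,230,4,'s_ov_c')
E
```

```text
(array([ 0.09, -0.38, -1.03]), array([ 0.025, -0.007, -0.012])) [0.52867165 0.14018325 0.21492259] [-1.57090757e+00 -4.12948756e-05 -1.61900444e+00] 0.043458722591012966 22.2667
```

View pics/w_ov_c.png

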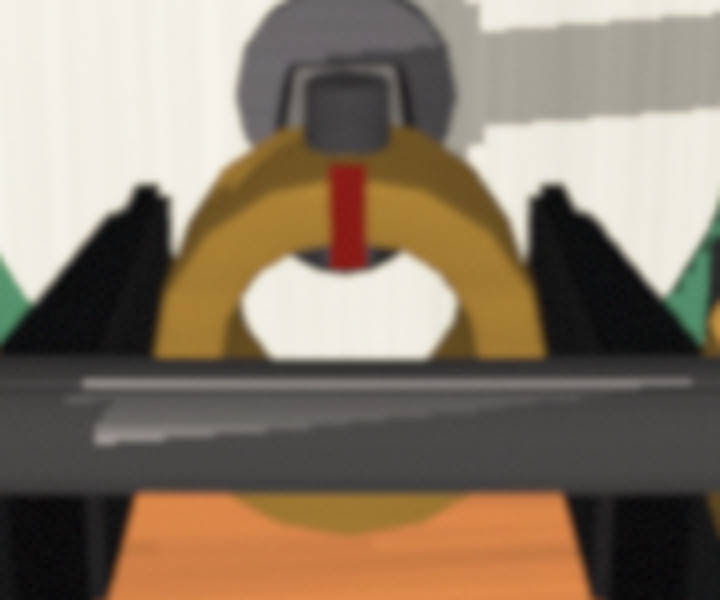

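View pics/s_ov_c.png

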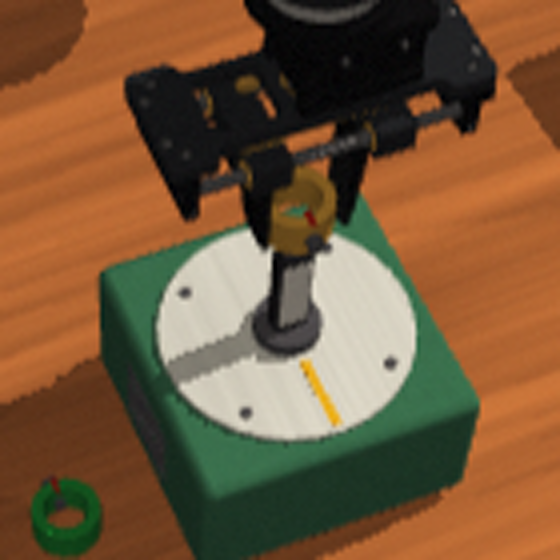

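```bash
python3 - <<'E'
from h import *
x,y=.5283,.1409
f0=np.array(telemetry.get_force())
for z in (.197,.192,.188,.184,.180,.176,.172):
    bot.move_linear([x,y,z],feed=.04)
    f=np.array(telemetry.get_force())-f0; print(z,np.round(f,2),np.round(telemetry.get_position(),4),telemetry.get_time())
    if abs(f[2])>6 or np.hypot(f[0],f[1])>8: print('STOP'); break
snap('wrist','w_in'); crop('w_in',190,370,190,340,4,'w_in_c')
E
```

```text
0.197 [-0.34  0.56 -1.33] [0.5282 0.1409 0.1968] 22.8667
0.192 [-0.78  0.45  0.43] [0.5281 0.1409 0.1917] 23.1417
0.188 [ 1.26  0.91 -0.43] [0.5281 0.1409 0.1876] 23.3917
0.184 [-0.03 -0.61 -0.44] [0.528  0.1409 0.1835] 23.6417
0.18 [-0.68  0.53 -1.11] [0.5281 0.1409 0.1795] 23.8917
0.176 [-0.24  0.48 -0.43] [0.528  0.1408 0.1756] 24.1417
0.172 [ 1.31 -0.45 -1.16] [0.5284 0.1409 0.1717] 24.3917
```

View pics/w_in_c.png

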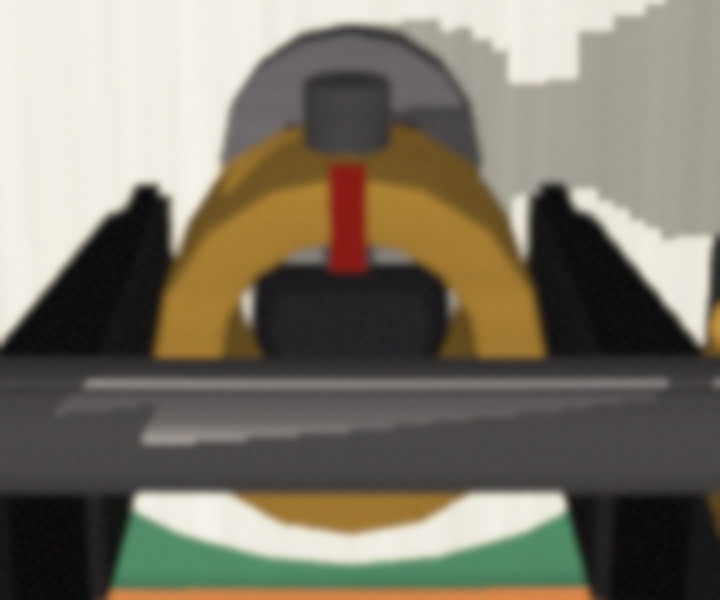

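```bash
python3 - <<'E'
from h import *
x,y=.5283,.1409
for z in (.168,.164,.160,.155,.150,.1445):
    bot.move_linear([x,y,z],feed=.04)
    f=np.array(telemetry.get_force()); print(z,np.round(f,2),np.round(telemetry.get_position(),4),telemetry.get_time())
    if abs(f[2])>7 or np.hypot(f[0],f[1])>8: print('STOP'); break
E
```

```text
0.168 [ 1.36  0.71 -3.37] [0.5284 0.1409 0.1677] 24.6917
0.164 [ 3.31  0.14 -3.85] [0.5284 0.1409 0.1636] 24.9417
0.16 [ 3.45  0.43 -3.5 ] [0.5284 0.1409 0.1596] 25.1917
0.155 [ 4.3  -0.27 -3.45] [0.5284 0.1409 0.1546] 25.4667
0.15 [ 3.56  0.55 -4.34] [0.5284 0.1409 0.1496] 25.7417
0.1445 [ 4.47 -0.25 -5.16] [0.5284 0.1409 0.144 ] 26.025
```

```bash
python3 - <<'E'
from h import *
x,y=.5283,.1409
def F():
    return np.round(np.mean([telemetry.get_force() for _ in range(8)],0),2)
for dx in (.0004,.0008,.0012,.0016,.002,.0024):
    bot.move_linear([x+dx,y,.1445],feed=.01); bot.hold(.1)
    f=F(); print(dx,f,fz()[1],np.round(telemetry.get_position(),4),telemetry.get_time())
    if f[0]<-3: break
snap('wrist','w_low'); crop('w_low',190,370,190,340,4,'w_low_c'); snap('scene','s_low'); crop('s_low',240,380,90,230,4,'s_low_c')
E
```

```text
0.0004 [ 1.95 -0.43 -2.63] [ 0.019 -0.393  0.023] [0.5284 0.1408 0.1444] 26.375
0.0008 [ 0.1   0.18 -1.05] [0.044 0.003 0.027] [0.5288 0.1409 0.1445] 26.725
0.0012 [-0.13  0.24 -1.14] [ 0.057 -0.005 -0.017] [0.5295 0.1409 0.1445] 27.075
0.0016 [ 0.3  -0.34 -1.46] [0.056 0.071 0.029] [0.5299 0.1409 0.1445] 27.425
0.002 [-0.85  0.04 -2.09] [0.    0.025 0.073] [0.5303 0.1409 0.1445] 27.775
0.0024 [ 0.77  0.67 -0.55] [ 0.037 -0.029  0.018] [0.5307 0.1409 0.1445] 28.125
```

View pics/w_low_c.png

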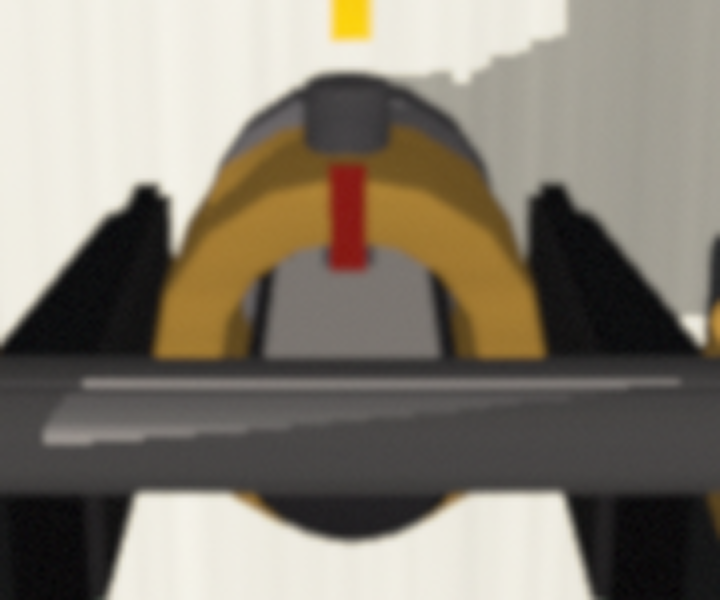

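View pics/s_low_c.png

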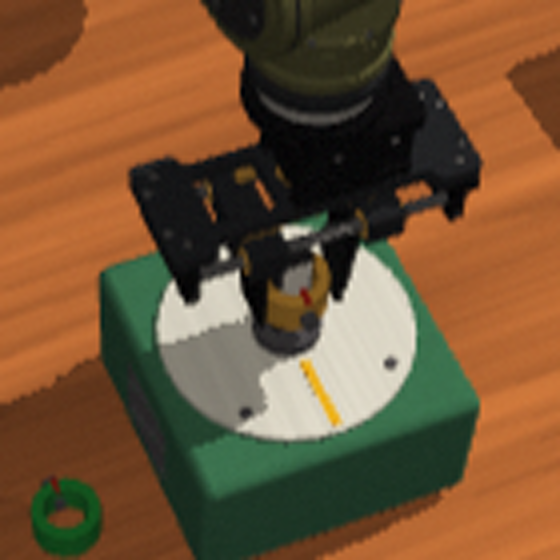

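```bash
python3 - <<'E'
from h import *
def F():
    return np.round(np.mean([telemetry.get_force() for _ in range(8)],0),2)
bot.grip(0.,60)
for x in (.5294,.5288,.5284,.5281,.5278,.5275,.5272):
    bot.move_linear([x,.1409+(.5294-x)*.045,.1442],feed=.01); bot.hold(.1)
    f=F(); print(x,f,fz()[1],np.round(telemetry.get_position(),4),np.round(telemetry.get_tcp_rot(),4),telemetry.get_opening(),telemetry.get_time())
    if f[0]>8: break
bot.hold(1.0); print(F())
snap('wrist','w_fin'); crop('w_fin',190,370,190,340,4,'w_fin_c'); snap('top','t_fin')
E
```

```text
0.5294 [ 0.05 -0.43 -1.43] [ 0.032  0.039 -0.056] [0.5294 0.1409 0.1442] [-1.5708 -0.     -1.6177] 0.043464078621715446 28.825
0.5288 [-0.58 -0.44 -2.46] [ 0.085 -0.018  0.009] [0.5288 0.1409 0.1442] [-1.5708  0.     -1.6178] 0.04353965762327723 29.175
0.5284 [ 1.02  0.93 -2.22] [ 0.022 -0.061 -0.044] [0.5285 0.1409 0.1442] [-1.5706  0.     -1.6178] 0.043280587128118074 29.525
0.5281 [ 2.95 -0.03 -2.79] [ 0.033 -0.387  0.005] [0.5284 0.1409 0.1443] [-1.57    0.     -1.6178] 0.042802769268331806 29.875
0.5278 [ 6.02 -0.93 -4.41] [-0.02  -0.861 -0.004] [0.5283 0.1409 0.1443] [-1.5694e+00  1.0000e-04 -1.6179e+00] 0.043264175993819855 30.225
0.5275 [ 6.64  0.72 -3.96] [ 0.014 -1.101 -0.025] [0.5283 0.1409 0.1443] [-1.5687e+00  1.0000e-04 -1.6178e+00] 0.04306217499667373 30.575
0.5272 [ 7.08 -0.22 -5.19] [-0.076 -1.263 -0.005] [0.5283 0.141  0.1443] [-1.5679e+00  2.0000e-04 -1.6179e+00] 0.04344069859629478 30.925
[ 7.68  0.96 -5.26]
```

View pics/w_fin_c.png

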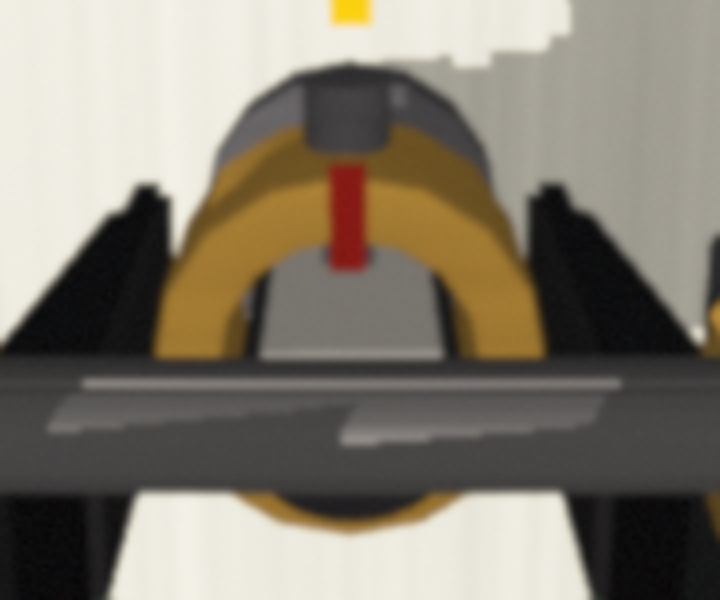

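View pics/t_fin.png

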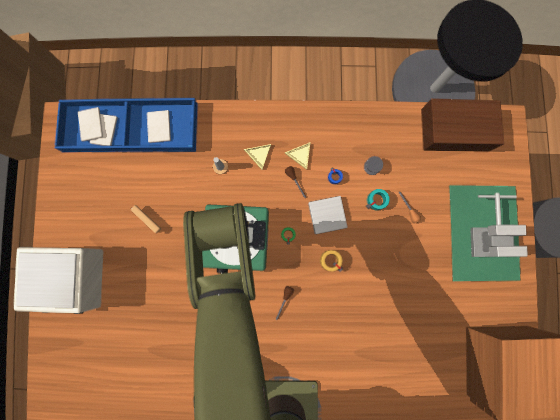

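```bash
python3 - <<'E'
from h import *
print(fz(),telemetry.get_position(),telemetry.get_opening(),telemetry.get_time()); bot.hand_in(); print(telemetry.get_time())
E
```

```text
(array([ 6.8 ,  0.25, -5.5 ]), array([ 0.06 , -1.265, -0.03 ])) [0.52831396 0.14093649 0.14434308] 0.0431012223619811 32.025
the job is handed in; nothing more can be done
the job is handed in; nothing more can be done
```

I turned the spindle, slid the collar on, and handed the job in at about 32 s, still holding the collar and pulling it sideways.

- **Spindle:** I pinched it across flat and back (opening 19 mm) and turned it about 1.29 rad clockwise, then let go. The wrist picture put the flat at about −0.047 rad. The yellow line measured −0.035 to −0.052 rad, depending on the view and method.
- **Collar:** I took the smaller brass collar from the block and lowered it, screw over the flat, until the screw was about 153 mm up. The middle of the flat is at 152.5 mm, and the collar's underside is about 20 mm clear of the shoulder. This height rests on where I gripped the collar and was not measured separately.
- **Contact:** With the pull released, the side force dropped to about zero, so the collar was free. Pulled back, the tool stopped at x ≈ 0.5283 m against a steady 7 N or so, with the collar still firm in the fingers.
- **Other things:** The last top picture showed the rest of the bench undisturbed.

Two readings disagreed:
- **Spindle axis:** the finger pinch and the deck picture differed by about 1 mm. I used the pinch value and confirmed it by feeling for contact.
- **Downward force:** the wrist showed about −5 N while pressing, more than the collar's 2 N weight. I did not find the cause.

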